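# Two-button start of the lid press

## Task

Close the dessert tub in the lid press: with the two fingertips press both round start buttons on the console down together, and keep both fully down until the press foot has come down and pushed the lid home on the tub. Then let go of both buttons and finish clear of everything, with the foot back up. Leave the square stop key alone, keep your hands off the press itself, and neither lift nor shift the things standing around.

Things in the scene. Friction and masses are not known exactly. Their poses are not given: they have to be found in the camera images.
- console: Grey control box with a brushed metal top, fixed to the bench: 130 mm (its x) by 170 mm (its y), top plate 45 mm above the bench. Origin: centre of its underside, on the bench; z up. Its place and yaw vary from run to run.
- start_left_base: Steel collar of the left start button (the one on the console's +y side): 42 mm across, 12 mm high, standing on the console's top; origin at the centre of its underside. The collar does not move during a run. The two start buttons are alike; their centres are 54 to 70 mm apart, varying from run to run, and the line through them is within about 8 degrees of the console's y axis.
- start_right_base: The same for the right start button (console's -y side).
- start_left_top (a point): Centre of the flat top of the left start button, a black round plunger 26 mm across. Unpressed it stands 24 mm above the console's top plate, 12 mm above its collar, 69 mm above the bench, and moves straight down when pressed.
- start_right_top (a point): The same point of the right start button.
- start_left (a joint): Travel of the left start button in m: 0 up, 0.008 fully down. It has a spring: about 1.5 N to start moving, about 5 N at the bottom (so about 10 N for the pair). It springs back up within about 2 s when let go. Held 6.3 mm deep or more it counts as fully down; if either button is held less deep the press foot stops short of pushing the lid home. The press has a start interlock: one button right down while the other is still up is a fault.
- start_right (a joint): The same for the right start button.
- stop_key_top (a point): Centre of the top of the square stop key, an 18 mm black square on a 26 mm square steel plate, 57 mm above the bench, 40 mm to the console's +x side of its centre and anywhere from 45 mm left to 45 mm right. Must not be pressed.
- stop_key (a joint): Travel of the stop key in m: 0 up, 0.004 down; light spring.
- press: White C-frame lid press on a steel foot plate, fixed to the bench to the robot's left of the console: 180 mm (its x) by 250 mm (its y, from -95 to +155), 315 mm high, column on its +y side. Origin: on the bench, right below the centre of the tub, which stands in the nest under the press foot.
- press_foot (a point): Centre of the underside of the press foot, a white disc 68 mm across. Rests 117 mm above the bench; the press lowers it slowly by 28 mm to 89 mm while both start buttons are held fully down (about 2.5 s), and it rises again within about 2 s of release. With a single button it stays up. An aluminium crossbar above the foot rides on two thin upright pins beside the tub.
- lid_top (a point): Centre of the top of the white tub lid, 81 mm across, lying loosely on the tub's rim under the foot: 95 to 97 mm above the bench at the start, 89 mm when home.
- lid (a joint): How far the lid has been pushed down, in m: 0 to 0.002 at the start, 0.008 when home; it stays where it is pushed.
- squeeze_bottle: Yellow squeeze bottle with a green cap, 52 mm across, 130 mm high, standing loose just to the right (-y) of the console. Origin: centre of its underside.
- nozzle: Steel piping nozzle, a cone 28 mm across and 48 mm high, standing loose just to the left (+y) of the console. Origin: centre of its underside.
- cake_ring: Loose thin aluminium cake ring, 100 mm across, 45 mm high, lying beyond the console. Origin: centre of its underside.

How it is judged (in metres and radians):
On the way, in this order (a step that is already met when the one before it is completed fails the run):
1. both start buttons are pressed down together by the fingers (each more than 5 mm) (value of joint each of start_left, start_right above 0.005 m and contact force between the fingers and start_left_base above 0.5 N and contact force between the fingers and start_right_base above 0.5 N), for 0.3 s.
2. the lid is pushed home (more than 7 mm of 8) while both buttons are still held down by the fingers (all of step 1 and value of joint lid above 0.007 m), for 0.2 s.
At the end, for the whole second after the job is handed in: The lid is home (pushed down more than 7 mm of 8), both start buttons are up again (within 1 mm), the press foot is back up (more than 109 mm above the bench, 8 mm from its top), and the stop key is up (value of joint each of start_left, start_right below 0.001 m and value of joint lid above 0.007 m and height (world z) of press_foot above 0.109 m and value of joint stop_key below 0.0015 m); the robot touches nothing.
It fails at once if one start button is right down (more than 6 mm) while the other is still up (less than 1 mm) ((value of joint start_left above 0.006 m and value of joint start_right below 0.001 m) or (value of joint start_right above 0.006 m and value of joint start_left below 0.001 m)).
It fails at once if the stop key is pressed (more than 1.5 mm) (value of joint stop_key above 0.0015 m).
It fails at once if the robot pushes on the press, its foot, the tub or the lid (more than 1 N) (contact force between any of the fingers, the arm and press above 1 N).
It fails at once if a bystander (bottle, nozzle, cake ring) is lifted or moved by more than 15 mm (distance of any of squeeze_bottle, nozzle, cake_ring from where it was at the start of the episode above 0.015 m).
It also fails if it takes over 38 s, if anything falls off the work surface, if the arm or the gripper's body presses on something with over 40 N, if the wrist force passes 120 N, or if a joint passes its speed limit or range.

## Robot

A 6-joint arm with a two-finger parallel gripper is mounted at the origin on the work surface. World frame = base frame: x ahead of the robot, y to its left, z up, the work surface at z = 0. Lengths are in mm, angles in rad, forces in N, time in s.
With the tool pointing down it reaches from about 350 to 975 mm from the base axis. Payload 7.1 kg.
Tool frame: the origin (TCP) lies midway between the tips of the shut fingers; the grasp point (between the pads) lies 19 mm behind it; z points along the fingers, y is the line along which they close (so a half turn about z gives the same grasp; the last joint's range is limited). The gripper opens to 88 mm and grips with 3 to 60 N. Pads are 20 mm wide; open, the fingers measure 115 mm over their backs; the gripper's body (75 mm by 178 mm) begins 61 mm behind the grasp point.
Start: joints at [1.132, 0.423, 1.63, -0, 1.089, -0.019], TCP at [254.704, 570.728, 222.675] pointing down, gripper open.
Joint ranges: [-3, 3], [-0.9, 2.11], [0.09, 2.58], [-1.31, 4.45], [0.11, 2.69], [-2.54, 2.54]. Speed limits (rad/s): [2.39, 2.39, 3.01, 3.14, 3.14, 3.14].

## Interface

Orientations are given as [roll, pitch, yaw] about the fixed x, y, z axes, in that order (R = Rz(yaw) Ry(pitch) Rx(roll)).
In Python, from workcell import env, camera, get_calibration gives the robot as it stands.
- The arm moves only by the tool drive_tool, never from a script. Its argument "motion" is one flat list of numbers, 4 for each row, row after row: the shift along the tool's x, y, z in mm, then the turn about the tool's z in degrees. A call has 1 to 20 rows; each row is the pose to reach, as a shift and turn from the pose commanded when the call began, along the tool's axes at that moment; what a row does not reach only later rows make up. A row lasts 1/12 s, in which the tool goes at most 41.7 mm and 7.16 degrees, less where a joint would pass 70% of its speed; a pose out of reach is approached as far as the arm can. A call with a gripper value outside its range is refused whole. "jaw" is the finger opening in mm, from 0 to 87.8, set as the call begins (left out, the last holds). The fingers move at their own pace and stop on an object; "force" is the grip in N (left out, the last holds). Time passes only in rows, so rows that repeat a pose let the fingers close. It gives the time, the measured TCP pose, the force, the opening and the grip force at its end, in the units of the state.
- env.get_obs(): the state, without advancing time (a new reading comes with each control period).
- camera(name): name is "scene" or "top" or "wrist"; returns (picture, depth): 480x640x3 uint8, blue, green, red; 480x640 float32, mm along the optical axis (not along the pixel's ray), 0 where there is no reading.
- get_calibration(name): a dict with "camera_matrix" (3x3 intrinsics, pixels), "R" (3x3) and "t" (3): a world point X has camera coordinates R X + t; the wrist camera has in their place "T_tool_cam" (4x4, takes a point from camera to tool coordinates, whose origin is the TCP and whose axes are the flange's). Camera axes: x right, y down, z forward; pixel columns grow to the right and rows downward; lengths in mm; the calibration is good to about 2 mm. A picture is of the moment at which its call begins: read the wrist's pose just before it. get_calibration takes no time and is no camera call.
- env.close_job(): hands the job in; it is judged then, once.
The state is a dict: "time_s": time; "joints": joint angles; "dq": joint speeds; "joint_efforts": joint torques, N m; "tool_pos": TCP position; "eef_rot": TCP orientation; "contact_force": force on the tool from outside, world axes, zero at the start; "torque": the same for the moment, N m; "gripper_width": opening from 0.0 (shut) to 1.0 (fully open); "grip_force": force on a finger pad.
Only numpy, scipy, OpenCV 4.12 (cv2) and the standard library are available. Lean on these libraries where they do the work, as an engineer would, in place of code of your own. Each camera call takes 0.05 s, during which the arm holds its last target. There are 200 camera calls.

## Working session

There is one attempt and no reset: what is moved stays moved. The work goes in short steps, Python scripts to look and compute and a tool call to move; the robot and the scene stay as the last step left them, time stands still between calls to the robot, and variables do not carry over. Pictures are saved under pics/ and viewed, at most 10 in all, crops included, and the job is handed in when it is done.

Besides the shell and the picture viewer there is one more tool, called after ">>>" by a JSON object that holds its "op" and its "data", one argument or row to a line. drive_tool: Moves the arm, as the interface text tells. Its arguments: {"type":"object","properties":{"motion":{"type":"array"},"jaw":{"type":"number"},"force":{"type":"number"}},"required":["motion"]}

```bash
mkdir -p pics
cat > h.py <<'E'
import numpy as np, cv2
from workcell import env, camera, get_calibration
def pts(name,depth):
    c=get_calibration(name);K=np.array(c["camera_matrix"]);v,u=np.mgrid[0:480,0:640]
    P=np.stack([(u-K[0,2])/K[0,0]*depth,(v-K[1,2])/K[1,1]*depth,depth],-1)
    return (P-np.array(c["t"]))@np.array(c["R"])
def ray(name,uv,z):
    c=get_calibration(name);K=np.array(c["camera_matrix"]);R=np.array(c["R"]);t=np.array(c["t"])
    o=-R.T@t;d=R.T@np.linalg.solve(K,[uv[0],uv[1],1]);return o+d*(z-o[2])/d[2]
E
python3 - <<'E'
from h import *
o=env.get_obs();print(o)
for n in("top","scene"):
    p,d=camera(n);cv2.imwrite(f"pics/{n}0.png",p);np.save(f"{n}0.npy",d);print(get_calibration(n))
E
```

```text
{'time_s': 0.0, 'joints': array([ 1.13198112e+00,  4.23848171e-01,  1.63069636e+00, -3.95628773e-05,
        1.08860458e+00, -1.89698694e-02]), 'dq': array([-0.00049195,  0.00116763, -0.0009015 ,  0.00086359, -0.00049087,
        0.00167511]), 'joint_efforts': array([ 1.57966799e-03, -5.44631016e+01, -2.73668200e+01,  6.44223858e-02,
        2.28519947e-02, -1.24249409e-04]), 'tool_pos': array([254.4908451 , 570.22151096, 221.89463004]), 'eef_rot': array([-3.14003582e+00,  5.49317519e-06,  2.72176570e+00]), 'contact_force': array([-0.1453058 , -0.42208536,  0.49448988]), 'torque': array([ 0.03292749,  0.00780375, -0.00565157]), 'grip_force': 0.0, 'gripper_width': 0.9937777282938817}
{'camera_matrix': array([[595.99036061,   0.        , 324.92235474],
       [  0.        , 595.99036061, 230.55444568],
       [  0.        ,   0.        ,   1.        ]]), 'R': array([[-0.00614229, -0.99995152,  0.00769603],
       [-0.99663721,  0.00549271, -0.08175639],
       [ 0.08171015, -0.00817232, -0.99662263]]), 't': array([  78.55331084,  618.13209368, 1315.96688979])}
{'camera_matrix': array([[604.76271025,   0.        , 316.42014556],
       [  0.        , 604.76271025, 238.86170787],
       [  0.        ,   0.        ,   1.        ]]), 'R': array([[ 0.37144306,  0.9282366 ,  0.02017087],
       [ 0.66293159, -0.24994298, -0.70572673],
       [-0.65003981,  0.27550921, -0.70819695]]), 't': array([-326.32530693, -287.50372362, 1505.8278034 ])}
```

View pics/top0.png

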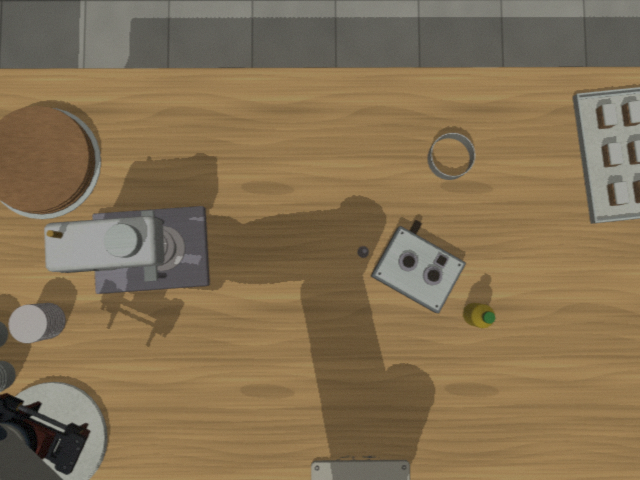

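View pics/scene0.png

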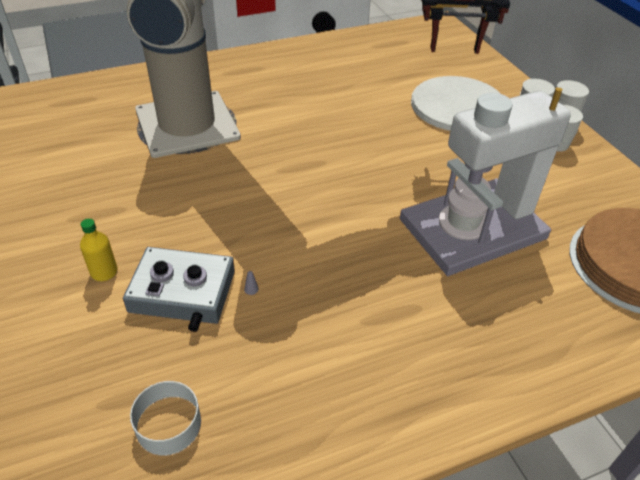

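The top view shows the console at about (418,270), with start buttons at (408,261) and (433,275) and the stop key at (442,260). The bottle is at (484,317), the nozzle at (363,252) and the ring at (452,156). The press is well to the left. Next I measure the plunger centres in both views.

Run:
```python
from h import *
seeds={"top":((408,261),(433,275),(442,260)),"scene":((195,272),(161,268),(154,288))}
for n,ss in seeds.items():
    p=cv2.imread(f"pics/{n}0.png");m=(p.max(2)<55).astype(np.uint8)
    k,l,st,c=cv2.connectedComponentsWithStats(m)
    for s,z in zip(ss,(69,69,57)):
        i=min((i for i in range(1,k) if 15<st[i,4]<600),key=lambda i:np.hypot(*(c[i]-s)))
        print(n,c[i].round(1),st[i],ray(n,c[i],z).round(1))
P=pts("top",np.load("top0.npy"))
p=cv2.imread("pics/top0.png")
for u,v in((408,261),(433,275),(442,260),(418,270),(363,252),(484,317)):print(u,v,P[v-1:v+2,u-1:u+2].reshape(-1,3).mean(0).round(1))
q=P[200:330,350:480];s=(abs(q[...,2]-45)<4)
print(cv2.minAreaRect(q[s][:,:2].astype(np.float32)))
s=np.hstack([cv2.resize(p[215:325,340:500],None,fx=2.5,fy=2.5,interpolation=2),cv2.resize(cv2.imread("pics/scene0.png")[230:340,110:270],None,fx=2.5,fy=2.5,interpolation=2)])
cv2.imwrite("pics/crop.png",s)
```

```text
top [408.4 261.1] [403 256  11  11  91] [ 547.5 -105.3   69. ]
top [433.1 275. ] [428 270  11  11  96] [ 517.2 -158.4   69. ]
top [441.2 260. ] [437 256   9   9  53] [ 549.8 -179.1   57. ]
scene [193.9 272. ] [188 266  13  13 141] [ 555.7 -105.2   69. ]
scene [160.4 267.9] [154 262  14  13 144] [ 525.1 -158.1   69. ]
scene [153.8 286.9] [149 283  11   9  81] [ 553.9 -177.4   57. ]
408 261 [ 547.7 -104.4   69.7]
433 275 [ 516.2 -131.   212.7]
442 260 [ 549.8 -180.5   58.8]
418 270 [ 528.4 -129.4   47.1]
363 252 [568.8  -8.7  46.8]
484 317 [ 430.2 -249.4  131.1]
((523.703125, -142.89010620117188), (287.5964660644531, 129.81216430664062), 60.20127868652344)
```

View pics/crop.png

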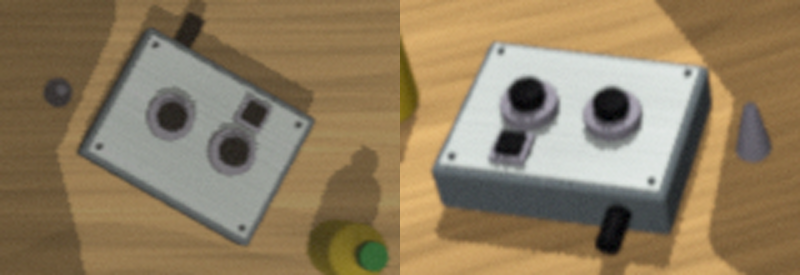

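The crop confirms it: left button at about (547,-105), right at about (517,-158), spacing 61 mm, with the stop key clear on the far side. I'll move around the press and then over the console.

>>> {"op": "drive_tool", "data": {
  "motion": [-5,-6,0,0,-18,-22,0,0,-38,-47,0,0,-61,-75,0,0,-84,-104,0,0,-107,-132,0,0,-130,-160,0,0,-153,-188,0,0,-176,-217,0,0,-199,-245,0,0,-222,-273,0,0,-240,-295,0,0,-250,-308,0,0,-255,-314,0,0,-255,-314,0,0],
  "jaw": 48
}}

```text
time_s: 1.35
tool_pos: [359.6, 178.7, 222.7]
eef_rot: [-3.141, 0.0, 2.719]
contact_force: [0.4, 0.7, 0.9]
gripper_width: 0.549
grip_force: 0.0
```

>>> {"op": "drive_tool", "data": {
  "motion": [-6,-4,0,0,-20,-15,0,0.4,-46,-34,0,1,-74,-56,0,1.5,-103,-77,0,2,-131,-99,0,2.5,-159,-120,0,3,-188,-142,0,3.6,-216,-163,0,4.2,-245,-184,0,4.8,-268,-202,0,5.2,-279,-210,0,5.5,-285,-214.5,0,5.6,-285,-214.5,0,5.6,-285,-214.5,0,5.6]
}}

```text
time_s: 2.6
tool_pos: [531.9, -130.8, 222.3]
eef_rot: [-3.142, -0.001, 2.625]
contact_force: [-0.6, 0.1, 0.3]
gripper_width: 0.548
grip_force: 0.0
```

```bash
cat >> h.py <<'E'
from scipy.spatial.transform import Rotation as Ro
def wray(o,uv,z):
    c=get_calibration("wrist");K=np.array(c["camera_matrix"]);T=np.array(c["T_tool_cam"])
    R=Ro.from_euler("xyz",o["eef_rot"]).as_matrix();p=np.array(o["tool_pos"])
    C=p+R@T[:3,3];d=R@T[:3,:3]@np.linalg.solve(K,[uv[0],uv[1],1]);return C+d*(z-C[2])/d[2]
E
python3 - <<'E'
from h import *
o=env.get_obs();print(o["tool_pos"],o["eef_rot"],o["joints"],o["gripper_width"]*87.8)
p,d=camera("wrist");cv2.imwrite("pics/w1.png",p);np.save("w1.npy",d)
print(get_calibration("wrist"))
E
```

```text
[ 531.90886151 -130.80460425  222.29244933] [-3.14157626e+00 -1.32548213e-03  2.62488977e+00] [-2.63036507e-01  3.11443841e-01  1.80120820e+00  3.69441882e-04
  1.03022782e+00 -1.31732029e+00] 48.150117220591255
{'camera_matrix': array([[430.33432382,   0.        , 327.29679828],
       [  0.        , 430.33432382, 236.0512648 ],
       [  0.        ,   0.        ,   1.        ]]), 'T_tool_cam': array([[-7.49899182e-06, -9.54071754e-01, -2.99578183e-01,
         8.34667602e+01],
       [ 9.99999902e-01,  1.25260779e-04, -4.23951974e-04,
        -1.03908502e+00],
       [ 4.42006000e-04, -2.99578157e-01,  9.54071660e-01,
        -1.61374549e+02],
       [ 0.00000000e+00,  0.00000000e+00,  0.00000000e+00,
         1.00000000e+00]])}
```

View pics/w1.png

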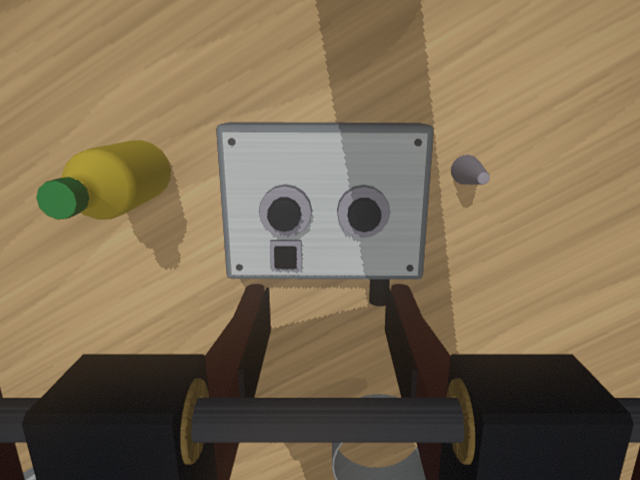

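The wrist view shows the plungers at about (284,214) on the right and (364,214) on the left, the stop key at (286,257), and both fingertips with their inner edges near (268,300) and (388,300). Now the precise centres.

```bash
cat > m.py <<'E'
from h import *
import sys
def meas(o,p,seeds):
    R=Ro.from_euler("xyz",o["eef_rot"]).as_matrix();m=((p.max(2)<50)).astype(np.uint8)
    k,l,st,c=cv2.connectedComponentsWithStats(m);W=[]
    for s in seeds:
        i=min((i for i in range(1,k) if st[i,4]>200),key=lambda i:np.hypot(*(c[i]-s)))
        (e,ax,_)=cv2.fitEllipse(max(cv2.findContours((l==i).astype(np.uint8),0,1)[0],key=len))
        w=wray(o,c[i],69);W.append(w);print(c[i].round(1),np.round(e,1),np.round(ax,1),st[i],w.round(1),"tool",(R.T@(w-o["tool_pos"])).round(1))
    a=W[0]-W[1];print("sep",np.hypot(*a[:2]),"angle",np.degrees(np.arctan2(a[1],a[0])),"tool y angle",np.degrees(np.arctan2(R[1,1],R[0,1])))
    print("mid in tool",(R.T@((W[0]+W[1])/2-o["tool_pos"])).round(2))
E
python3 - <<'E'
from m import *
meas(env.get_obs(),cv2.imread("pics/w1.png"),((364,214),(284,214)))
d=np.load("w1.npy");c=get_calibration("wrist");K=c["camera_matrix"];T=c["T_tool_cam"]
v,u=np.mgrid[0:480,0:640];P=np.stack([(u-K[0,2])/K[0,0]*d,(v-K[1,2])/K[1,1]*d,d],-1)@T[:3,:3].T+T[:3,3]
print(P[214,364],P[214,284],P[257,286])
# fingertip extents in the tool frame from depth
s=(d>0)&(P[...,2]>-40)&(P[...,2]<8)&(abs(P[...,0])<40)
for a,b in((-40,-20),(-20,-10),(-10,-5),(-5,8)):
    for sg in(-1,1):
        q=P[s&(P[...,2]>a)&(P[...,2]<=b)&(P[...,1]*sg>0)]
        if len(q):print(a,b,len(q),np.percentile(q,[2,98],axis=0).round(1).tolist())
E
```

```text
[365.6 214.1] [364.  214.2] [31.3 32.5] [348 198  33  34 714] [ 543.5 -105.3   69. ] tool [  2.   27.7 153.4]
[365.6 214.1] [364.  214.2] [31.3 32.5] [348 198  33  34 714] [ 543.5 -105.3   69. ] tool [  2.   27.7 153.4]
sep 0.0 angle 0.0 tool y angle 60.423600990957034
mid in tool [  2.    27.74 153.38]
[  1.64702416  26.65721792 155.0359861 ] [  1.96894185 -33.88752023 153.76611643] [-37.06065742 -34.61127386 165.85617818]
-40 -20 1367 [[-7.8, -34.6, -39.7], [12.6, -24.9, -20.5]]
-40 -20 1365 [[-8.0, 22.8, -39.7], [12.6, 32.3, -20.6]]
-20 -10 489 [[-8.2, -33.6, -19.8], [12.5, -24.9, -10.1]]
-20 -10 506 [[-8.0, 22.8, -19.8], [12.6, 31.5, -10.2]]
-10 -5 212 [[-8.0, -33.5, -9.9], [12.4, -24.9, -5.2]]
-10 -5 212 [[-7.5, 22.8, -9.7], [12.5, 31.6, -5.1]]
-5 8 214 [[-7.8, -33.6, -4.8], [12.5, -24.9, 0.5]]
-5 8 214 [[-8.3, 22.8, -4.9], [12.4, 31.2, 0.9]]
```

```bash
sed -i 's/max(2)<50/max(2)<45/; s/st\[i,4\]>200/200<st[i,4]<2000/' m.py
python3 - <<'E'
from m import *
p=cv2.imread("pics/w1.png");print(p[214,284],p[214,364],p[228,284],p[205,270])
meas(env.get_obs(),p,((364,214),(284,214)))
for x in((284,214),(364,214)):
  g=cv2.medianBlur(cv2.cvtColor(p,6),3)[x[1]-30:x[1]+30,x[0]-35:x[0]+35]
  for t in(40,55,70,85):
    l,n=cv2.connectedComponents((g<t).astype(np.uint8));b=n==n[30,35];ys,xs=np.nonzero(b);print(t,b.sum(),xs.mean()+x[0]-35,ys.mean()+x[1]-30,np.ptp(xs),np.ptp(ys))
E
```

```text
[55 56 56] [48 48 48] [55 54 54] [97 93 95]
[423.7 411.5] [428.5 411.5] [ 3.5 94. ] [377 409  86   5 269] [ 726.6 -145.1   69. ] tool [-176.8   83.5  153.1]
[423.7 411.5] [428.5 411.5] [ 3.5 94. ] [377 409  86   5 269] [ 726.6 -145.1   69. ] tool [-176.8   83.5  153.1]
sep 0.0 angle 0.0 tool y angle 60.423600990957034
mid in tool [-176.83   83.54  153.15]
40 4200 283.5 213.5 69 59
55 505 284.96237623762374 217.4039603960396 32 32
70 871 283.88059701492534 214.06199770378873 32 33
85 918 283.8333333333333 214.06644880174292 33 34
40 4200 363.5 213.5 69 59
55 863 363.9061413673233 214.33603707995366 32 33
70 900 363.97444444444443 214.45888888888888 32 33
85 932 364.0793991416309 214.42811158798284 33 33
```

Run:
```python
from m import *
o=env.get_obs();R=Ro.from_euler("xyz",o["eef_rot"]).as_matrix()
W=[wray(o,u,69) for u in((364.0,214.4),(283.86,214.06))]
for w in W:print(w.round(1),(R.T@(w-o["tool_pos"])).round(2))
a=W[0]-W[1];print(np.hypot(*a[:2]),np.degrees(np.arctan2(a[1],a[0])),np.degrees(np.arctan2(R[1,1],R[0,1])))
```

```text
[ 543.1 -106.5   69. ] [  1.76  26.52 153.38]
[ 513. -159.   69.] [  2.02 -33.95 153.38]
60.47497067279014 60.179547288559284 60.423600990957034
```

>>> {"op": "drive_tool", "data": {
  "motion": [0,0,3,0,0,-1,12,0,0,-1.5,25,0,0,-2.3,40,0,0,-2.3,55,0,0,-2.3,70,0,0,-2.3,85,0,0,-2.3,100,0,0,-2.3,113,0,0,-2.3,124,0,0,-2.3,132,0,0,-2.3,137,0,0,-2.3,140,0,0,-2.3,140,0,0,-2.3,140,0],
  "jaw": 52.5
}}

```text
time_s: 3.9
tool_pos: [531.6, -134.0, 83.0]
eef_rot: [3.141, 0.001, 2.624]
contact_force: [-0.5, 0.9, 0.1]
gripper_width: 0.597
grip_force: 0.0
```

Run:
```python
from h import *
o=env.get_obs();print(o["tool_pos"],o["eef_rot"],o["contact_force"],o["gripper_width"]*87.8)
p,d=camera("wrist");cv2.imwrite("pics/w2.png",p)
```

```text
[ 531.55245596 -134.01457668   82.97105596] [3.14146491e+00 5.56313871e-04 2.62407789e+00] [-0.48585767  0.88452076  0.08121078] 52.41961937116476
```

View pics/w2.png

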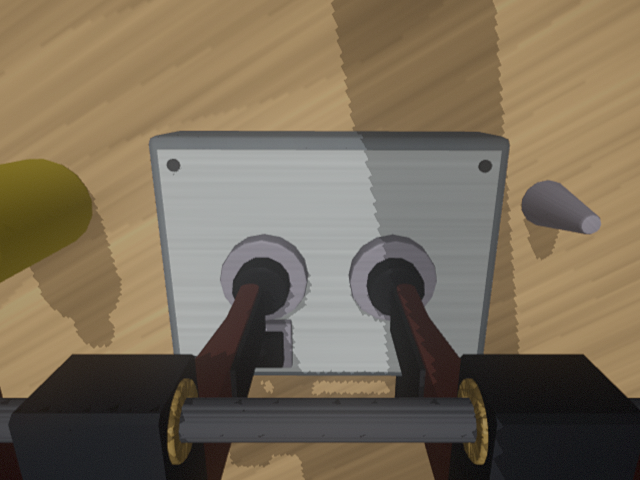

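The view shows both tips lined up over the plungers, which are centred at about (262,285) and (396,285). The stop key at (278,347) is clear. Now I press slowly.

>>> {"op": "drive_tool", "data": {
  "motion": [0,0,3,0,0,0,6,0,0,0,9,0,0,0,11,0,0,0,13,0,0,0,14,0,0,0,15,0,0,0,16,0,0,0,17,0,0,0,18,0,0,0,19,0,0,0,20,0,0,0,21,0,0,0,21,0,0,0,21,0]
}}

```text
time_s: 5.2
tool_pos: [531.3, -134.0, 62.2]
eef_rot: [-3.142, -0.0, 2.624]
contact_force: [-3.2, 0.9, 9.0]
gripper_width: 0.597
grip_force: 4.5
```

>>> {"op": "drive_tool", "data": {
  "motion": [0,0,0.6,0,0,0,1.2,0,0,0,1.5,0,0,0,1.5,0,0,0,1.5,0,0,0,1.5,0]
}}

```text
time_s: 5.7
tool_pos: [531.3, -134.0, 61.3]
eef_rot: [3.142, 0.0, 2.624]
contact_force: [-4.6, 1.6, 14.0]
gripper_width: 0.596
grip_force: 7.3
```

Run:
```python
from h import *
o=env.get_obs();print(o["tool_pos"],o["contact_force"],o["torque"])
p,d=camera("scene");cv2.imwrite("pics/s2.png",p)
```

```text
[ 531.28413751 -133.9979549    61.27481153] [-4.6177427   1.64083783 14.01942614] [ 0.19666131  0.86237043 -0.01181072]
```

>>> {"op": "drive_tool", "data": {
  "motion": [0,0,0.6,0,0,0,0.6,0,0,0,0.6,0,0,0,0.6,0,0,0,0.6,0,0,0,0.6,0,0,0,0.6,0,0,0,0.6,0,0,0,0.6,0,0,0,0.6,0,0,0,0.6,0,0,0,0.6,0,0,0,0.6,0,0,0,0.6,0,0,0,0.6,0,0,0,0.6,0,0,0,0.6,0,0,0,0.6,0,0,0,0.6,0,0,0,0.6,0]
}}

```text
time_s: 7.42
tool_pos: [531.3, -134.0, 61.2]
eef_rot: [3.142, 0.0, 2.624]
contact_force: [-5.9, 0.9, 20.6]
gripper_width: 0.597
grip_force: 10.2
```

>>> {"op": "drive_tool", "data": {
  "motion": [0,0,0,0,0,0,0,0,0,0,0,0,0,0,0,0,0,0,0,0,0,0,0,0,0,0,0,0,0,0,0,0,0,0,0,0,0,0,0,0,0,0,0,0,0,0,0,0,0,0,0,0,0,0,0,0,0,0,0,0,0,0,0,0,0,0,0,0,0,0,0,0,0,0,0,0,0,0,0,0]
}}

```text
time_s: 9.08
tool_pos: [531.3, -134.0, 61.2]
eef_rot: [3.142, 0.0, 2.624]
contact_force: [-5.1, 0.8, 20.7]
gripper_width: 0.598
grip_force: 10.2
```

Run:
```python
from h import *
o=env.get_obs();print(o["time_s"],o["tool_pos"],o["contact_force"])
p,d=camera("scene");cv2.imwrite("pics/s3.png",p)
f=lambda n:cv2.resize(cv2.imread(f"pics/{n}.png")[120:250,390:550],None,fx=2.5,fy=3,interpolation=2)
cv2.imwrite("pics/cmp.png",np.hstack([f("scene0"),f("s3")]))
```

```text
9.0833 [ 531.30085516 -133.99450265   61.18712699] [-5.12207252  0.826635   20.67740846]
```

View pics/cmp.png

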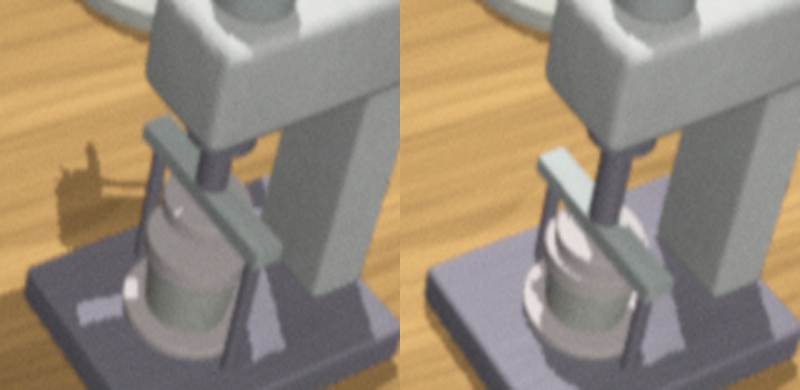

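The crossbar is clearly lower: its left end went from about y=125 to 155 in the crop, and its right end from 255 to 290. I'll measure the drop numerically against the 28 mm stroke, and check that it has stopped.

Run:
```python
from h import *
c=get_calibration("scene");K=c["camera_matrix"]
X=ray("scene",(467,205),117)
pr=lambda X:(lambda q:q[:2]/q[2])(K@(c["R"]@X+c["t"]))
print("28mm ->",pr(X)-pr(X-[0,0,28]))
p,d=camera("scene");cv2.imwrite("pics/s4.png",p)
g=lambda n:cv2.cvtColor(cv2.imread(f"pics/{n}.png"),6)
D=lambda a,b:[cv2.absdiff(g(a),g(b))[150:240,430:510].mean()]
print(D("s3","s4"),D("s2","s4"),D("scene0","s4"))
# bar end edge templates
for y,x in((155,447),(190,478)):
    t=g("scene0")[y:y+40,x:x+25];r=cv2.matchTemplate(g("s4")[y-5:y+65,x-8:x+33],t,5);_,v,_,l=cv2.minMaxLoc(r);print(v,l[1]-5,l[0]-8)
```

```text
28mm -> [  2.88192188 -10.93167433]
[np.float64(1.8544444444444443)] [np.float64(10.636666666666667)] [np.float64(21.65875)]
0.6750653386116028 11 -3
0.6245914697647095 10 -3
```

The bar moved 10–11 px against 10.9 px expected, and it is stationary, so the lid is home. I hold briefly, then release straight up.

>>> {"op": "drive_tool", "data": {
  "motion": [0,0,0,0,0,0,0,0,0,0,0,0,0,0,0,0,0,0,0,0,0,0,0,0,0,0,-2,0,0,0,-6,0,0,0,-11,0,0,0,-18,0,0,0,-30,0,0,0,-45,0,0,0,-60,0,0,0,-75,0,0,0,-90,0,0,0,-105,0,0,0,-118,0,0,0,-126,0,0,0,-130,0,0,0,-130,0]
}}

```text
time_s: 10.85
tool_pos: [531.7, -134.1, 190.7]
eef_rot: [3.141, 0.002, 2.624]
contact_force: [-0.0, -0.3, -0.1]
gripper_width: 0.599
grip_force: 0.0
```

>>> {"op": "drive_tool", "data": {
  "motion": [0,0,0,0,0,0,0,0,0,0,0,0,0,0,0,0,0,0,0,0,0,0,0,0,0,0,0,0,0,0,0,0,0,0,0,0,0,0,0,0,0,0,0,0,0,0,0,0,0,0,0,0,0,0,0,0,0,0,0,0,0,0,0,0,0,0,0,0,0,0,0,0,0,0,0,0,0,0,0,0]
}}

```text
time_s: 12.52
tool_pos: [531.3, -134.0, 189.6]
eef_rot: [3.142, -0.0, 2.624]
contact_force: [0.8, 0.8, -0.1]
gripper_width: 0.595
grip_force: 0.0
```

>>> {"op": "drive_tool", "data": {
  "motion": [0,0,0,0,0,0,0,0,0,0,0,0,0,0,0,0,0,0,0,0,0,0,0,0,0,0,0,0,0,0,0,0,0,0,0,0,0,0,0,0,0,0,0,0,0,0,0,0,0,0,0,0,0,0,0,0,0,0,0,0,0,0,0,0,0,0,0,0]
}}

```text
time_s: 13.93
tool_pos: [531.3, -134.0, 189.6]
eef_rot: [-3.142, 0.0, 2.624]
contact_force: [0.5, -0.9, 0.0]
gripper_width: 0.598
grip_force: 0.0
```

Run:
```python
from h import *
o=env.get_obs();print(o["time_s"],o["tool_pos"],o["contact_force"])
p,d=camera("scene");cv2.imwrite("pics/s5.png",p)
g=lambda n:cv2.cvtColor(cv2.imread(f"pics/{n}.png"),6)
f=lambda n:cv2.resize(cv2.imread(f"pics/{n}.png")[120:250,390:550],None,fx=2.5,fy=3,interpolation=2)
cv2.imwrite("pics/cmp2.png",np.hstack([f("scene0"),f("s5")]))
for y,x in((155,447),(190,478)):
    t=g("scene0")[y:y+40,x:x+25];r=cv2.matchTemplate(g("s5")[y-8:y+65,x-8:x+33],t,5);_,v,_,l=cv2.minMaxLoc(r);print(v,l[1]-8,l[0]-8)
p,d=camera("wrist");c=get_calibration("wrist");K=c["camera_matrix"];T=c["T_tool_cam"];cv2.imwrite("pics/w5.png",p)
v,u=np.mgrid[0:480,0:640];P=np.stack([(u-K[0,2])/K[0,0]*d,(v-K[1,2])/K[1,1]*d,d],-1)@T[:3,:3].T+T[:3,3]
z=o["tool_pos"][2]-P[...,2]
for y in(-30.5,30.5):
    s=np.hypot(P[...,0]-1.9,P[...,1]-y-(-1.2))<9;s&=(z>40)&(z<90);print("button height",np.median(z[s]),s.sum())
```

```text
13.9333 [ 531.30712567 -133.97569513  189.58570886] [ 0.46690285 -0.90302468  0.00496213]
0.7766872644424438 1 0
0.9358654618263245 0 0
button height 68.47275504233048 522
button height 68.48451383445453 524
```

View pics/cmp2.png

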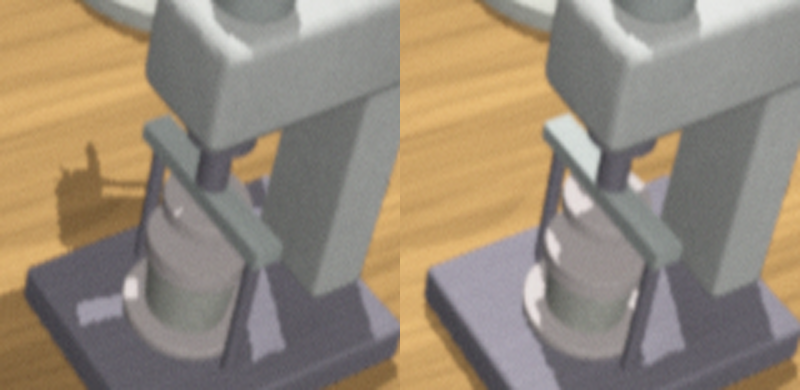

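The foot is back up, with the bar within 1 px of its start. The lid sits lower, both buttons measure about 69 mm high again, and the arm touches nothing. I hand the job in.

```bash
python3 -c "
from workcell import env
print(env.close_job())"
```

```text
the job is handed in; nothing more can be done
None
```

I pressed both start buttons together and held them until the press stopped at the bottom of its stroke with the lid home. I then released them, and the foot came back up with the arm clear. The job is handed in at about 14 s; it returned no verdict.

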